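# Build the sieve stack on the sieve shaker

### The arm

A 6-joint arm with a two-finger parallel gripper is mounted at the origin on a cart in front of the work surface, level with it; the furniture and walls round the work are solid. World frame = base frame: x ahead of the robot, y to its left, z up, the work surface at z = 0. Lengths are in mm, angles in rad, forces in N, time in s.
With the tool pointing down it reaches from about 400 to 925 mm from the base axis. Payload 12.5 kg.
Tool frame: the origin (TCP) lies at the very end of the fingers, on their centre line; the grasp point (between the pads) lies 19 mm behind it; z points along the fingers, y is the direction in which the jaws open and shut (so a half turn about z gives the same grasp; the last joint's range is limited). The gripper opens to 95 mm and grips with 3 to 60 N. Pads are 20 mm wide; open, the fingers measure 119 mm over their backs; the gripper's body (75 mm by 180 mm) begins 59 mm behind the grasp point.
Start: joints at [1.022, 0.491, 1.559, -0, 1.092, -0.106], TCP at [267.781, 564.748, 214.661] pointing down, gripper open.
Joint ranges: [-3.1, 3.1], [-0.84, 2.19], [0.05, 2.79], [-1.13, 4.28], [0.06, 2.93], [-2.69, 2.69]. Speed limits (rad/s): [2.22, 2.22, 2.79, 3.14, 3.14, 3.14].

### API

Orientations are given as [roll, pitch, yaw] about the fixed x, y, z axes, in that order (R = Rz(yaw) Ry(pitch) Rx(roll)).
In Python, from cell import env gives the robot as it stands.
- The arm moves only by the shell command python3 -m pendant 'ROWS'. ROWS is JSON, a list that holds one entry, the list of rows, each a list of 5 numbers: the opening, from 0 (shut) to 1 (fully open), then the shift along the tool's x, y, z in m, then the turn about the tool's z in rad. A call has exactly 8 rows; each row is the pose to reach, as a shift and turn from the pose commanded when the call began, along the tool's axes at that moment; what a row does not reach only later rows make up. A row lasts 1/10 s, in which the tool goes at most 50 mm and 8.59 degrees, less where a joint would pass 70% of its speed; a pose out of reach is approached as far as the arm can. A call with a gripper value outside its range is refused whole. The fingers move at their own pace and stop on an object; the grip force is fixed at half the most. Time passes only in rows, so rows that repeat a pose let the fingers close, or fill a call up. It gives the time, the measured TCP pose, the force and the opening at its end, in the units of the state.
- env.state(): the state, without advancing time (a new reading comes with each control period).
- env.read_camera(name): name is "scene" or "top" or "wrist"; returns a dict with "image" (480x640x3 uint8, blue, green, red), "range_z" (480x640 float32, mm along the optical axis (not along the pixel's ray), 0 where there is no reading), "fx", "fy", "cx", "cy" (pixels), "rvec" (rotation vector, rad) and "tvec" (3), from world to camera coordinates, as OpenCV has them; the wrist camera has in their place "tool_from_camera" (4x4, takes a point from camera to tool coordinates, whose origin is the TCP and whose axes are the flange's). Camera axes: x right, y down, z forward; pixel columns grow to the right and rows downward; lengths in mm; the calibration is good to about 2 mm. A picture is of the moment at which its call begins: read the wrist's pose just before it.
- env.job_done(): hands the job in, once; it reports no verdict.
The state is a dict: "t": time; "joints": joint angles; "qvel": joint speeds; "tau": joint torques, N m; "eef_pos": TCP position; "tcp_rot": TCP orientation; "ft_force": force on the tool from outside, world axes, zero at the start; "moment": the same for the moment, N m; "opening": opening from 0.0 (shut) to 1.0 (fully open).
Only numpy, scipy, OpenCV 4.12 (cv2) and the standard library are available. Lean on these libraries where they do the work, as an engineer would, in place of code of your own. Each camera call takes 0.05 s, during which the arm holds its last target. There are 200 camera calls.

### The job

Build the sieve stack on the white shaker, from the bottom up: first the plain steel pan into the shaker's collar, then the blue sieve, then the red sieve, then the steel lid, each set straight and fully home on the one below. The yellow sieve is not needed: leave it, the beaker, the amber dish and the timer where they stand. At the end the stack stands by itself and the gripper is clear of it.

Things in the scene. Friction and masses are not known exactly. Their poses are not given: they have to be found in the camera images.
- shaker: Sieve shaker, the target, fixed: white case 110 x 110 x 40 mm, black strip and knob in front. Origin: centre of its underside; z up, x from front to back. On its top, centred, a dark steel collar, 60 mm outside, 54 mm inside diameter, rim 52 mm above the table; the pan's spigot drops into it: home, the pan's origin is 44 mm above the shaker's.
- pan: Receiver pan, all plain steel with solid floor, 100 g, loose. Origin: centre of the underside, z up. Tapered spigot below (41 mm across at the bottom, 49 mm at 8 mm height), shoulder at 8 mm, then a round wall, 60 mm outside, 54 mm inside, to the rim at 33 mm; open top, floor at 11 mm. Home, its shoulder is on the rim below, 2.5 mm play all round.
- sieve_blue: Sieve with blue wall and very fine steel mesh, 90 g, loose. Origin: centre of the underside, z up. Tapered spigot below (41 mm across at the bottom, 49 mm at 8 mm height), shoulder at 8 mm, then a round wall, 60 mm outside, 54 mm inside, to the rim at 33 mm; open top, floor at 11 mm. Home, its shoulder is on the rim below, 2.5 mm play all round, origin 25 mm above that of the part below.
- sieve_red: Sieve with red wall and coarse steel mesh, 90 g, loose. Origin: centre of the underside, z up. Tapered spigot below (41 mm across at the bottom, 49 mm at 8 mm height), shoulder at 8 mm, then a round wall, 60 mm outside, 54 mm inside, to the rim at 33 mm; open top, floor at 11 mm. Home, its shoulder is on the rim below, 2.5 mm play all round, origin 25 mm above that of the part below.
- sieve_yellow: Sieve with yellow wall and a medium steel mesh, same shape and size as the others (60 mm in diameter, 33 mm high). Not needed; stays where it stands. Origin at the centre of its underside.
- lid: Steel lid with a black knob, 60 mm in diameter, 42 mm high over all, 80 g. Origin at the centre of its underside, z up. Tapered spigot as on the sieves, a 60 mm flange from 8 to 14.5 mm height, and a round knob on the axis, 20 mm across, from 14.5 to 42 mm height, to take it by. Home, its origin is 25 mm above that of the sieve below.
- vial_rack: Fixed clear rack with small black-capped vials, part of the furniture, not needed: 60 mm (along its x) x 170 mm (along its y), under 70 mm high. Origin at the centre of its underside, on the table.
- beaker: Small glass beaker, 54 x 60 mm, 60 mm high, loose bystander. Origin at the centre of its underside.
- dish: Flat round glass dish with amber content, 68 mm in diameter, 14 mm high, loose bystander. Origin at the centre of its underside.
- timer: White lab timer with three coloured buttons, 62 x 62 mm, 20 mm high, loose bystander. Origin at the centre of its underside.
Things that resemble listed ones, but are neither listed nor needed, are in the scene too. What is meant by the sieve_red is not green or turquoise, and is the larger of those in its own colour.

How it is judged (in metres and radians):
On the way, in this order (a step that is already met when the one before it is completed fails the run):
1. the steel pan sits home in the shaker's collar (horizontal distance between pan and shaker below 0.006 m and z of pan in the frame of shaker between 0.041 and 0.047 m and angle between pan's own z axis and vertical below 0.08 rad), for 0.2 s.
2. the blue sieve sits home on the pan (all of step 1 and horizontal distance between sieve_blue and pan below 0.006 m and z of sieve_blue in the frame of pan between 0.022 and 0.028 m and angle between sieve_blue's own z axis and vertical below 0.08 rad), for 0.2 s.
3. the red sieve sits home on the blue one (all of step 2 and horizontal distance between sieve_red and sieve_blue below 0.006 m and z of sieve_red in the frame of sieve_blue between 0.022 and 0.028 m and angle between sieve_red's own z axis and vertical below 0.08 rad), for 0.2 s.
4. the lid sits home on the red sieve (all of step 3 and horizontal distance between lid and sieve_red below 0.006 m and z of lid in the frame of sieve_red between 0.022 and 0.028 m and angle between lid's own z axis and vertical below 0.08 rad), for 0.2 s.
At the end, for the whole second after the job is handed in: The pan sits in the shaker's collar, the blue sieve on the pan, the red sieve on the blue one and the lid on the red one: each within 6 mm of the axis and 3 mm of the home height of the part below it, upright within 0.08 rad, at rest (all of step 4 and linear speed of each of pan, sieve_blue, sieve_red, lid below 0.02 m/s); the robot touches nothing.
It fails at once if the yellow sieve is shifted by more than 30 mm or tipped (distance of sieve_yellow from where it was at the start of the episode above 0.03 m or angle between sieve_yellow's own z axis and vertical above 0.4 rad).
It fails at once if the beaker is shifted by more than 30 mm or tipped (distance of beaker from where it was at the start of the episode above 0.03 m or angle between beaker's own z axis and vertical above 0.4 rad).
It fails at once if the amber dish is shifted by more than 30 mm or tipped (distance of dish from where it was at the start of the episode above 0.03 m or angle between dish's own z axis and vertical above 0.4 rad).
It fails at once if the timer is shifted by more than 30 mm or tipped (distance of timer from where it was at the start of the episode above 0.03 m or angle between timer's own z axis and vertical above 0.4 rad).
It also fails if it takes over 120 s, if anything falls off the work surface, if the arm or the gripper's body presses on something with over 40 N, if the wrist force passes 120 N, or if a joint passes its speed limit or range.

## Working session

There is one attempt and no reset: what is moved stays moved. The work goes in short steps, Python scripts to look and compute and a shell command to move; the robot and the scene stay as the last step left them, time stands still between calls to the robot, and variables do not carry over. Pictures are saved under pics/ and viewed, about 12 in all and at most 16, crops included, and the job is handed in when it is done.

```bash
mkdir -p pics; ls; cat > h.py <<'E'
import numpy as np, cv2
from cell import env
from scipy.spatial.transform import Rotation as R
def cam(n):
    s=env.state(); c=env.read_camera(n)
    K=np.array([[c['fx'],0,c['cx']],[0,c['fy'],c['cy']],[0,0,1]])
    if n=='wrist':
        T=np.eye(4); T[:3,:3]=R.from_euler('xyz',s['tcp_rot']).as_matrix(); T[:3,3]=s['eef_pos']
        W=T@np.array(c['tool_from_camera'])
    else:
        M=cv2.Rodrigues(np.array(c['rvec'],float))[0]; W=np.eye(4); W[:3,:3]=M.T; W[:3,3]=-M.T@np.array(c['tvec'],float).ravel()
    c['K']=K; c['W']=W; return c
def points(c):
    z=c['range_z']; v,u=np.mgrid[:480,:640]
    P=np.stack([(u-c['cx'])/c['fx']*z,(v-c['cy'])/c['fy']*z,z],-1)
    Q=P@c['W'][:3,:3].T+c['W'][:3,3]; Q[z==0]=np.nan; return Q
def onplane(c,u,v,h):
    d=c['W'][:3,:3]@np.array([(u-c['cx'])/c['fx'],(v-c['cy'])/c['fy'],1]); o=c['W'][:3,3]
    return o+d*(h-o[2])/d[2]
E
python3 - <<'E'
from h import *
print(env.state())
for n in ('top','scene','wrist'):
    c=cam(n); cv2.imwrite(f'pics/{n}0.png',c['image']); print(n,c['W'].round(3).tolist(),c['fx'])
E
```

```text
pics
{'t': 0.0, 'joints': array([ 1.02239726e+00,  4.91566228e-01,  1.55949574e+00,  1.64504605e-05,
        1.09170277e+00, -1.05600970e-01]), 'qvel': array([-1.49469560e-03,  8.32010676e-04, -2.44952853e-04,  4.24310475e-05,
        6.56020828e-04, -8.07619358e-04]), 'tau': array([-9.07919621e-04, -6.12640929e+01, -2.58183843e+01,  6.92315586e-02,
        4.81304736e-02, -1.28253923e-04]), 'eef_pos': array([267.62965389, 564.50451556, 214.04166973]), 'tcp_rot': array([-3.14042864e+00, -1.38051258e-04,  2.69878688e+00]), 'ft_force': array([ 0.86272783, -0.8121387 ,  0.08909959]), 'moment': array([-0.01846231, -0.01936459, -0.01794854]), 'opening': 0.9987439411749715}
top [[0.005, -0.98, 0.197, 288.265], [-1.0, -0.004, 0.007, -16.837], [-0.006, -0.197, -0.98, 1204.953], [0.0, 0.0, 0.0, 1.0]] 555.1409203632754
scene [[0.556, -0.444, 0.703, -295.224], [-0.831, -0.317, 0.457, -528.357], [0.02, -0.838, -0.545, 637.905], [0.0, 0.0, 0.0, 1.0]] 503.8767961854087
wrist [[0.427, 0.867, 0.258, 194.783], [0.904, -0.409, -0.123, 599.723], [-0.001, 0.286, -0.958, 384.847], [0.0, 0.0, 0.0, 1.0]] 345.21410353275377
```

View pics/top0.png

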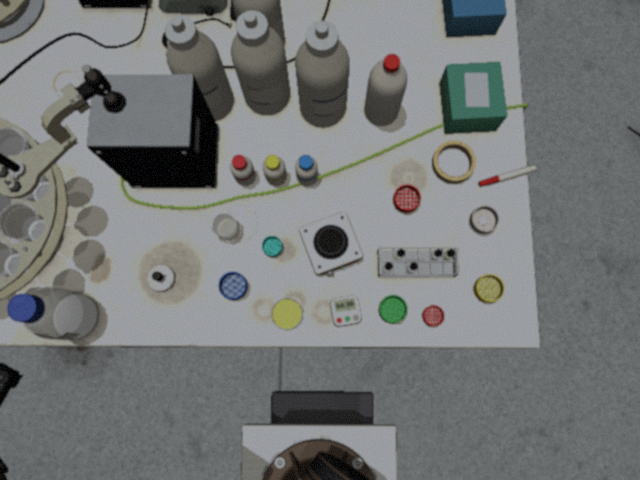

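View pics/scene0.png

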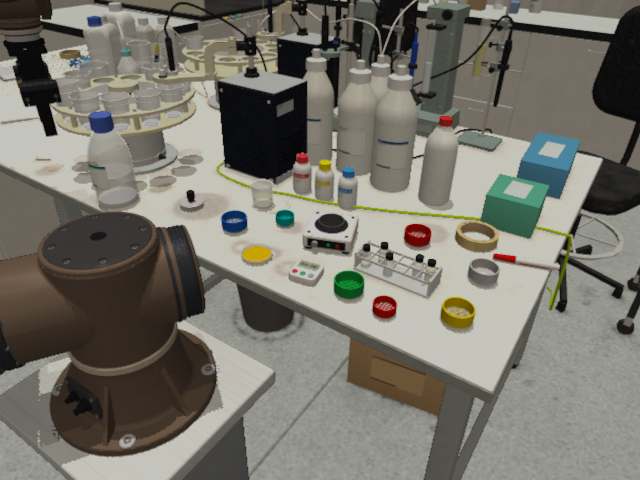

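Top view: shaker (331,243). Things that could be confused: red larger (406,198) vs. small red (432,316). Blue (233,286) vs. small teal (273,246). Pan, plain steel (484,220), vs. wooden ring (454,162). Green (393,310) and yellow (488,289) are not wanted. The lid is at (161,278). I choose the blue one, the larger red, the grey one and the lid with the black knob. I'll measure these and check them in one crop.

```bash
python3 - <<'E'
from h import *
c=cam('top'); Q=points(c)
seeds=dict(shaker=(331,243),pan=(484,220),blue=(233,286),red=(406,198),redS=(432,316),green=(393,310),yellow=(488,289),lid=(161,278),beaker=(227,228),dish=(287,314),timer=(346,311),rack=(418,262),teal=(273,246),ring=(454,162),box=(472,97),bot=(306,168))
for n,(u,v) in seeds.items():
    r=45 if n in('shaker','rack','box') else 22
    q=Q[v-r:v+r,u-r:u+r]; m=(q[...,2]>6)
    k,l,st,ce=cv2.connectedComponentsWithStats(m.astype(np.uint8))
    d=[np.hypot(*(ce[i]-r)) if st[i][4]>25 else 99 for i in range(1,k)]
    i=1+int(np.argmin(d)); p=q[l==i]
    hz=np.percentile(p[:,2],97); top=p[p[:,2]>hz-8]
    (x,y),rad=cv2.minEnclosingCircle(top[:,:2].astype(np.float32))
    print(n,'h',hz.round(1),'top circ',round(x,1),round(y,1),round(rad,1),'mean',top.mean(0).round(1))
a=c['image']; s=cam('scene')['image']
f=lambda i,x,y:cv2.resize(i[y-25:y+25,x-33:x+33],(264,200),interpolation=cv2.INTER_CUBIC)
cv2.imwrite('pics/crop1.png',np.vstack([np.hstack([f(s,484,270),f(s,418,236),f(s,234,221)]),np.hstack([f(s,384,306),f(s,192,202),f(s,332,232)])]))
E
```

```text
shaker h 51.7 top circ 523.5 -24.4 64.9 mean [525.7 -23.9  47.2]
pan h 35.7 top circ 582.2 -361.1 30.6 mean [ 581.7 -359.4   32.8]
blue h 35.7 top circ 434.2 184.0 29.9 mean [433.5 184.3  33.2]
red h 35.9 top circ 628.9 -192.7 30.3 mean [ 628.6 -192.2   32.9]
redS h 28.5 top circ 372.4 -242.5 22.7 mean [ 371.4 -242.4   25.2]
green h 36.3 top circ 385.9 -157.0 30.0 mean [ 386.7 -158.1   33.2]
yellow h 36.1 top circ 431.0 -362.5 30.2 mean [ 430.3 -363.7   33.2]
lid h 43.1 top circ 452.1 343.8 10.4 mean [452.4 343.1  41.8]
beaker h 61.9 top circ 560.6 204.6 29.8 mean [562.6 205.2  59. ]
dish h 16.0 top circ 376.4 68.6 34.0 mean [376.4  69.6  10.9]
timer h 23.4 top circ 383.1 -57.4 36.9 mean [382.7 -57.5  19.3]
rack h 62.0 top circ 485.7 -211.7 75.2 mean [ 490.  -208.4   60.4]
teal h 26.7 top circ 522.4 102.7 22.6 mean [522.7 102.1  24.6]
ring h 29.4 top circ 716.8 -301.5 48.7 mean [ 716.3 -301.    25.3]
box h 89.7 top circ 855.5 -340.5 87.3 mean [ 855.1 -340.7   86. ]
bot h 102.3 top circ 687.1 27.5 15.8 mean [686.7  28.4  99.7]
```

View pics/crop1.png

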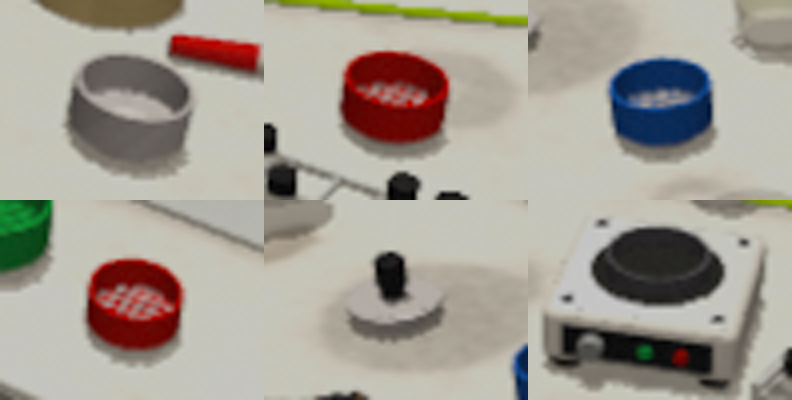

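The crop confirms the choices: plain pan with solid floor, red sieve (60 mm; the other red one is about 45 mm), blue sieve, knobbed lid and shaker collar. I'll do every grasp with yaw π/2, so tool x = world y, tool y = world x, and z points down. First I go up and over towards the middle.

```bash
python3 -m pendant '[[[1,0,0,-0.05,0.14],[1,0,0,-0.1,0.28],[1,-0.035,-0.034,-0.1,0.42],[1,-0.07,-0.068,-0.1,0.56],[1,-0.105,-0.102,-0.1,0.7],[1,-0.14,-0.136,-0.1,0.84],[1,-0.175,-0.17,-0.1,0.98],[1,-0.206,-0.201,-0.1,1.128]]]'
```

```text
t: 1.05
eef_pos: [368.0, 292.9, 314.8]
tcp_rot: [3.141, -0.0, 1.565]
ft_force: [-0.0, 0.2, 0.5]
opening: 0.997
```

```bash
python3 -m pendant '[[[1,-0.045,0.015,0,-0.006],[1,-0.09,0.03,0,-0.006],[1,-0.135,0.045,0,-0.006],[1,-0.18,0.06,0,-0.006],[1,-0.225,0.075,0,-0.006],[1,-0.27,0.09,0,-0.006],[1,-0.315,0.105,0,-0.006],[1,-0.36,0.12,0,-0.006]]]' && python3 -m pendant '[[[1,-0.045,0.014,0.02,0],[1,-0.09,0.028,0.04,0],[1,-0.135,0.042,0.06,0],[1,-0.18,0.056,0.08,0],[1,-0.225,0.07,0.1,0],[1,-0.27,0.084,0.12,0],[1,-0.293,0.094,0.14,0],[1,-0.293,0.094,0.155,0]]]'
cat > look.py <<'E'
# fit circle to rim of the part nearest expected (x,y), height h
import sys; from h import *
name,x0,y0,zlo,zhi=sys.argv[1],*map(float,sys.argv[2:6])
c=cam('wrist'); Q=points(c); cv2.imwrite(f'pics/{name}.png',c['image'])
m=(np.hypot(Q[...,0]-x0,Q[...,1]-y0)<45)&(Q[...,2]>zlo)&(Q[...,2]<zhi)
p=Q[m]; print(m.sum(), p.mean(0).round(1), np.percentile(p[:,2],[5,50,95]).round(1))
(x,y),r=cv2.minEnclosingCircle(p[:,:2].astype(np.float32)); print('minEncl',round(x,1),round(y,1),round(r,1))
A=np.c_[2*p[:,:2],np.ones(len(p))]; s=np.linalg.lstsq(A,(p[:,:2]**2).sum(1),rcond=None)[0]
print('LS',s[:2].round(1),np.sqrt(s[2]+s[0]**2+s[1]**2).round(1))
v,u=np.where(m); e=cv2.fitEllipse(cv2.convexHull(np.c_[u,v])); 
st=env.state(); g=st['eef_pos']; print('px',np.round(e[0],1),'outer ellipse centre on mean z:',onplane(c,*e[0],np.median(p[:,2])).round(1)); print('tcp',g.round(1),st['tcp_rot'].round(3),'t',st['t'],'need dx(toolx)=dy_world',(s[1]-g[1]).round(1),'tooly',(s[0]-g[0]).round(1))
E
python3 look.py wpan 582 -360 27 40
```

```text
t: 1.85
eef_pos: [488.0, -67.2, 314.8]
tcp_rot: [3.141, -0.0, 1.577]
ft_force: [1.3, 1.0, 0.9]
opening: 1.002
t: 2.65
eef_pos: [583.6, -360.9, 156.9]
tcp_rot: [-3.141, -0.001, 1.574]
ft_force: [-0.8, 0.5, -0.4]
opening: 1.0
854 [ 585.6 -360.    32.6] [28.2 33.1 34.5]
minEncl 586.1 -359.1 30.1
LS [ 585.7 -358.7] 28.1
px [324.  234.3] outer ellipse centre on mean z: [ 585.7 -357.9   33.1]
tcp [ 582.4 -358.4  154.8] [-3.138e+00 -3.000e-03  1.575e+00] t 2.7 need dx(toolx)=dy_world -0.3 tooly 3.3
```

View pics/wpan.png

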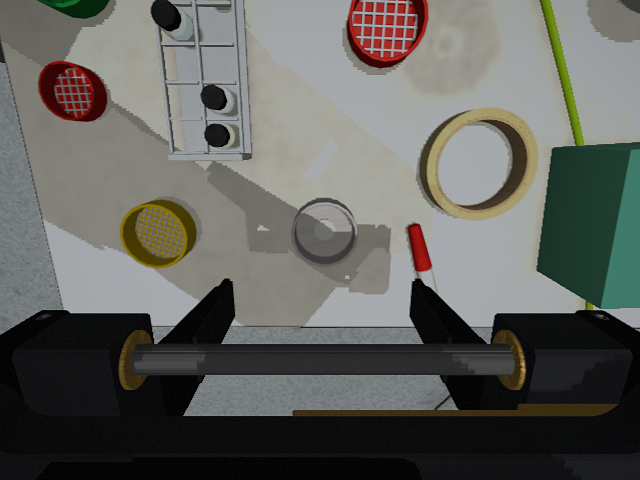

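The pan is at about px (324,232), midway between the fingers. The pen at (420,250) is clear of them. I shift 3 mm, go down and grip.

```bash
python3 -m pendant '[[[1,0,0.003,0.04,0],[1,0,0.003,0.08,0],[1,0,0.003,0.12,0],[1,0,0.003,0.147,0],[1,0,0.003,0.147,0],[0.55,0,0.003,0.147,0],[0.3,0,0.003,0.147,0],[0.3,0,0.003,0.147,0]]]' && python3 -c "
from cell import env
for i in range(3):
  s=env.state();print(s['eef_pos'].round(2),s['opening'])"; python3 -m pendant '[[[0.3,0,0,0,0],[0.3,0,0,0,0],[0.3,0,0,0,0],[0.3,0,0,-0.03,0],[0.3,0,0,-0.07,0],[0.3,0,0,-0.11,0],[0.3,0,0,-0.13,0],[0.3,0,0,-0.13,0]]]'; python3 look.py wpan2 587 -360 150 178
```

```text
t: 3.5
eef_pos: [587.3, -357.8, 14.7]
tcp_rot: [3.139, 0.002, 1.577]
ft_force: [0.3, 0.7, 0.5]
opening: 0.805
[ 587.29 -357.84   14.71] 0.8045361271638489
[ 587.29 -357.84   14.71] 0.8045361271638489
[ 587.29 -357.84   14.71] 0.8045361271638489
t: 4.3
eef_pos: [587.5, -358.2, 145.9]
tcp_rot: [3.137, 0.003, 1.577]
ft_force: [0.9, 0.2, -0.4]
opening: 0.623
4519 [ 587.7 -349.6  163. ] [151.6 164.9 175.2]
minEncl 587.7 -347.0 38.5
LS [ 587.7 -357.7] 29.3
px [321.8 309.1] outer ellipse centre on mean z: [ 587.8 -354.8  164.9]
tcp [ 586.7 -357.7  143.4] [3.140e+00 1.000e-03 1.577e+00] t 4.35 need dx(toolx)=dy_world -0.0 tooly 0.9
```

```bash
python3 -m pendant '[[[0.3,0.0,0,-0.04,0],[0.3,0.04,-0.01,-0.05,0],[0.3,0.085,-0.02,-0.05,0],[0.3,0.13,-0.03,-0.05,0],[0.3,0.175,-0.04,-0.05,0],[0.3,0.22,-0.05,-0.05,0],[0.3,0.25,-0.061,-0.05,0],[0.3,0.25,-0.061,-0.05,0]]]'; python3 look.py wsh 524 -24 46 60
```

```text
t: 5.15
eef_pos: [522.0, -104.5, 191.1]
tcp_rot: [-3.138, -0.002, 1.58]
ft_force: [-0.0, -0.9, -1.0]
opening: 0.618
858 [530.7 -22.2  52. ] [48.3 52.3 53.7]
minEncl 530.3 -23.2 29.9
LS [530.2 -23.2] 28.1
px [332.6 141. ] outer ellipse centre on mean z: [530.3 -22.3  52.3]
tcp [ 523.1 -106.2  191.3] [-3.139e+00 -1.000e-03  1.579e+00] t 5.2 need dx(toolx)=dy_world 83.1 tooly 7.1
```

View pics/wsh.png

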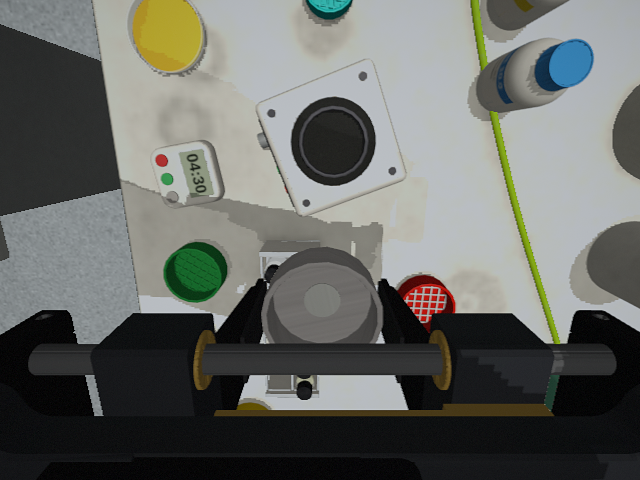

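The collar is at px (333,141), world (530.2,-23.2), and the pan is level in the grip. I go over it and down to a hover.

```bash
python3 -m pendant '[[[0.3,0.04,0.007,0,0],[0.3,0.083,0.007,0,0],[0.3,0.083,0.007,0.04,0],[0.3,0.083,0.007,0.08,0],[0.3,0.083,0.007,0.11,0],[0.3,0.083,0.007,0.117,0],[0.3,0.083,0.007,0.117,0],[0.3,0.083,0.007,0.117,0]]]'; python3 look.py wsh2 530 -23 75 110
```

```text
t: 6.0
eef_pos: [531.2, -25.4, 76.4]
tcp_rot: [3.141, 0.0, 1.576]
ft_force: [0.5, -0.7, -0.9]
opening: 0.621
7565 [531.5 -21.2  87. ] [ 75.1  86.3 104.8]
minEncl 531.5 -15.8 38.5
LS [531.4 -22.9] 26.1
px [320.5 309. ] outer ellipse centre on mean z: [531.  -26.6  86.3]
tcp [531.3 -25.3  76.8] [3.14  0.    1.576] t 6.05 need dx(toolx)=dy_world 2.4 tooly 0.1
```

View pics/wsh2.png

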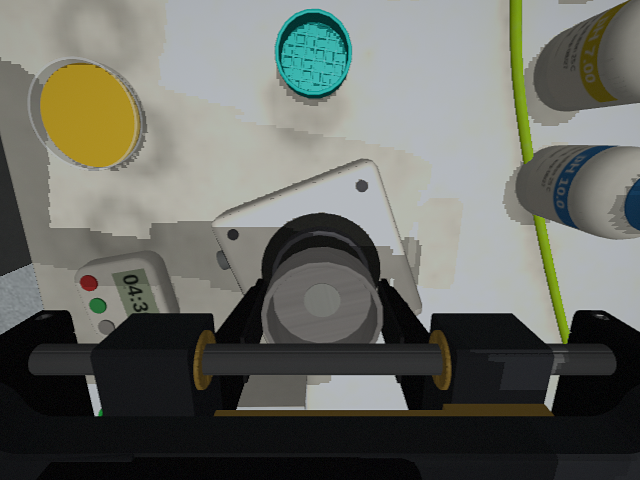

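```bash
python3 -m pendant '[[[0.3,0.002,-0.001,0,0],[0.3,0.002,-0.001,0.006,0],[0.3,0.002,-0.001,0.012,0],[0.3,0.002,-0.001,0.018,0],[0.3,0.002,-0.001,0.018,0],[0.3,0.002,-0.001,0.018,0],[0.7,0.002,-0.001,0.018,0],[1,0.002,-0.001,0.018,0]]]' ;python3 -m pendant '[[[1,0,0,0,0],[1,0,0,0,0],[1,0,0,0,0],[1,0,0,-0.03,0],[1,0,0,-0.08,0],[1,0,0,-0.13,0],[1,0,0,-0.15,0],[1,0,0,-0.15,0]]]'; python3 look.py wsh3 530 -23 70 85
```

```text
t: 6.85
eef_pos: [529.6, -22.9, 57.6]
tcp_rot: [3.141, -0.0, 1.577]
ft_force: [0.4, 0.1, -0.1]
opening: 0.733
t: 7.65
eef_pos: [530.6, -23.0, 210.7]
tcp_rot: [3.136, 0.001, 1.577]
ft_force: [-0.2, 0.0, -1.0]
opening: 1.001
834 [529.4 -25.2  76.3] [71.  77.1 78.5]
minEncl 529.4 -24.0 30.0
LS [529.4 -23.6] 28.1
px [319.3 234.3] outer ellipse centre on mean z: [529.4 -22.9  77.1]
tcp [529.8 -22.9 208.6] [3.139 0.    1.577] t 7.7 need dx(toolx)=dy_world -0.7 tooly -0.3
```

View pics/wsh3.png

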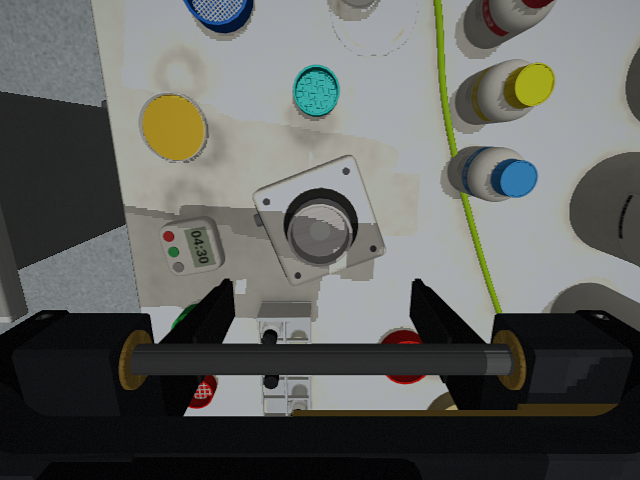

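The pan's rim is at z 77.1, which is home, and centred at px (319,234). Blue next.

```bash
python3 -m pendant '[[[1,0.04,-0.018,0,0],[1,0.08,-0.036,0,0],[1,0.12,-0.054,0,0],[1,0.16,-0.072,0.02,0],[1,0.2,-0.09,0.04,0],[1,0.209,-0.092,0.05,0],[1,0.209,-0.092,0.05,0],[1,0.209,-0.092,0.05,0]]]'; python3 look.py wbl 438 186 27 40
```

```text
t: 8.5
eef_pos: [436.6, 185.0, 157.2]
tcp_rot: [-3.141, 0.0, 1.577]
ft_force: [0.7, -0.4, -0.4]
opening: 1.0
854 [437.7 185.6  32.6] [28.3 33.2 34.5]
minEncl 437.5 186.3 30.0
LS [437.6 186.8] 28.1
px [322.6 234.5] outer ellipse centre on mean z: [437.5 187.6  33.2]
tcp [437.  184.7 157.6] [-3.142  0.     1.576] t 8.55 need dx(toolx)=dy_world 2.1 tooly 0.6
```

```bash
python3 -m pendant '[[[1,0.0015,0.0005,0.04,0],[1,0.0015,0.0005,0.08,0],[1,0.0015,0.0005,0.12,0],[1,0.0015,0.0005,0.145,0],[1,0.0015,0.0005,0.145,0],[0.55,0.0015,0.0005,0.145,0],[0.3,0.0015,0.0005,0.145,0],[0.3,0.0015,0.0005,0.145,0]]]'; python3 -m pendant '[[[0.3,0,0,0,0],[0.3,0,0,0,0],[0.3,0,0,0,0],[0.3,0,0,-0.04,0],[0.3,0,0,-0.09,0],[0.3,0,0,-0.14,0],[0.3,0,0,-0.15,0],[0.3,0,0,-0.15,0]]]'
```

```text
t: 9.35
eef_pos: [437.6, 187.1, 14.1]
tcp_rot: [3.139, -0.001, 1.576]
ft_force: [-0.1, -0.2, -0.1]
opening: 0.805
t: 10.15
eef_pos: [437.2, 187.3, 164.0]
tcp_rot: [3.138, -0.001, 1.577]
ft_force: [0.5, -0.2, -1.5]
opening: 0.635
```

```bash
python3 -m pendant '[[[0.3,-0.045,0.02,0,0],[0.3,-0.09,0.04,0,0],[0.3,-0.135,0.06,0,0],[0.3,-0.18,0.08,0,0],[0.3,-0.211,0.091,0,0],[0.3,-0.211,0.091,0.04,0],[0.3,-0.211,0.091,0.063,0],[0.3,-0.211,0.091,0.063,0]]]'; python3 look.py wst2 530 -23 70 82
```

```text
t: 10.95
eef_pos: [526.6, -23.4, 95.1]
tcp_rot: [-3.133, -0.002, 1.576]
ft_force: [-0.0, 0.3, -0.6]
opening: 0.628
767 [534.9  -1.2  76.2] [71.1 77.2 78.4]
minEncl 531.4 -16.8 28.3
LS [529.5 -23.5] 28.3
px [326.7 283.2] outer ellipse centre on mean z: [529.7 -22.   77.2]
tcp [527.6 -23.2  97.1] [-3.136e+00 -1.000e-03  1.577e+00] t 11.0 need dx(toolx)=dy_world -0.3 tooly 1.8
```

View pics/wst2.png

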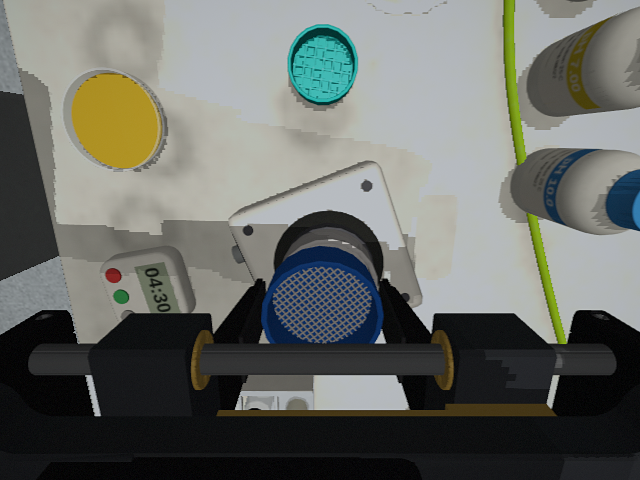

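```bash
python3 -m pendant '[[[0.3,0,0.0015,0,0],[0.3,0,0.0015,0.006,0],[0.3,0,0.0015,0.012,0],[0.3,0,0.0015,0.017,0],[0.3,0,0.0015,0.017,0],[0.3,0,0.0015,0.017,0],[0.7,0,0.0015,0.017,0],[1,0,0.0015,0.017,0]]]' ;python3 -m pendant '[[[1,0,0,0,0],[1,0,0,0,0],[1,0,0,0,0],[1,0,0,-0.03,0],[1,0,0,-0.08,0],[1,0,0,-0.12,0],[1,0,0,-0.12,0],[1,0,0,-0.12,0]]]'; python3 look.py wst3 530 -23 95 112
```

```text
t: 11.8
eef_pos: [530.6, -23.4, 82.7]
tcp_rot: [3.141, -0.0, 1.577]
ft_force: [0.4, 0.1, 0.3]
opening: 0.733
t: 12.6
eef_pos: [530.5, -23.4, 203.1]
tcp_rot: [3.14, 0.0, 1.577]
ft_force: [-0.6, -0.1, 0.0]
opening: 1.001
1049 [530.8 -25.1 101.3] [ 96.1 102.  103.5]
minEncl 530.9 -24.1 30.0
LS [530.7 -23.6] 28.1
px [321.3 244.1] outer ellipse centre on mean z: [530.7 -22.8 102. ]
tcp [530.1 -23.3 202. ] [-3.141 -0.     1.577] t 12.65 need dx(toolx)=dy_world -0.3 tooly 0.6
```

Blue's rim is at 102.0, home. Now the larger red one.

```bash
python3 -m pendant '[[[1,-0.035,0.02,0,0],[1,-0.07,0.04,0,0],[1,-0.105,0.06,0,0],[1,-0.14,0.085,0.02,0],[1,-0.168,0.102,0.04,0],[1,-0.168,0.102,0.045,0],[1,-0.168,0.102,0.045,0],[1,-0.168,0.102,0.045,0]]]'; python3 look.py wred 632 -191 27 40
```

```text
t: 13.45
eef_pos: [633.0, -190.0, 157.0]
tcp_rot: [-3.14, -0.001, 1.577]
ft_force: [-0.0, 0.8, 1.3]
opening: 1.002
861 [ 632.5 -191.    32.5] [28.1 33.2 34.5]
minEncl 632.7 -190.5 30.0
LS [ 632.6 -190. ] 28.1
px [321.1 236.7] outer ellipse centre on mean z: [ 632.6 -189.2   33.2]
tcp [ 633.3 -189.8  157.7] [-3.141 -0.     1.578] t 13.5 need dx(toolx)=dy_world -0.1 tooly -0.7
```

View pics/wred.png

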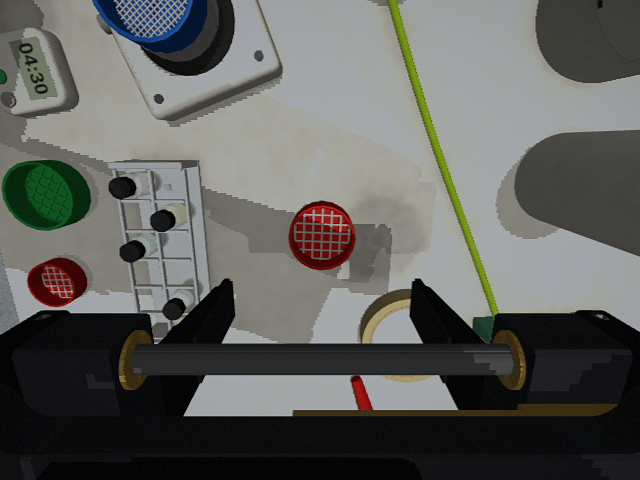

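The red sieve is 60 mm wide and is centred at px (321,237). The rack edge (205) and the ring (395,330) are clear. I grip.

```bash
python3 -m pendant '[[[1,0,-0.0005,0.04,0],[1,0,-0.0005,0.08,0],[1,0,-0.0005,0.12,0],[1,0,-0.0005,0.145,0],[1,0,-0.0005,0.145,0],[0.55,0,-0.0005,0.145,0],[0.3,0,-0.0005,0.145,0],[0.3,0,-0.0005,0.145,0]]]'; python3 -m pendant '[[[0.3,0,0,0,0],[0.3,0,0,0,0],[0.3,0,0,0,0],[0.3,0,0,-0.04,0],[0.3,0,0,-0.09,0],[0.3,0,0,-0.14,0],[0.3,0,0,-0.17,0],[0.3,0,0,-0.17,0]]]'; python3 -m pendant '[[[0.3,0.035,-0.02,0,0],[0.3,0.07,-0.04,0,0],[0.3,0.105,-0.06,0,0],[0.3,0.14,-0.085,0,0],[0.3,0.168,-0.101,0,0],[0.3,0.168,-0.101,0.03,0],[0.3,0.168,-0.101,0.058,0],[0.3,0.168,-0.101,0.058,0]]]'; python3 look.py wst4 530 -23 95 107
```

```text
t: 14.3
eef_pos: [633.9, -190.9, 14.6]
tcp_rot: [3.139, 0.001, 1.577]
ft_force: [-0.3, 0.4, 0.7]
opening: 0.804
t: 15.1
eef_pos: [634.5, -191.3, 187.5]
tcp_rot: [3.135, 0.003, 1.577]
ft_force: [0.5, -0.1, -2.0]
opening: 0.616
t: 15.9
eef_pos: [528.9, -22.8, 121.2]
tcp_rot: [-3.135, -0.001, 1.577]
ft_force: [-0.2, -0.1, -0.5]
opening: 0.613
621 [5.355e+02 3.000e-01 1.008e+02] [ 95.9 101.9 103.3]
minEncl 532.7 -14.2 27.9
LS [530.4 -24.4] 29.2
px [324.5 284.2] outer ellipse centre on mean z: [530.8 -22.8 101.9]
tcp [530.  -23.2 123. ] [-3.137e+00 -1.000e-03  1.577e+00] t 15.95 need dx(toolx)=dy_world -1.3 tooly 0.4
```

View pics/wst4.png

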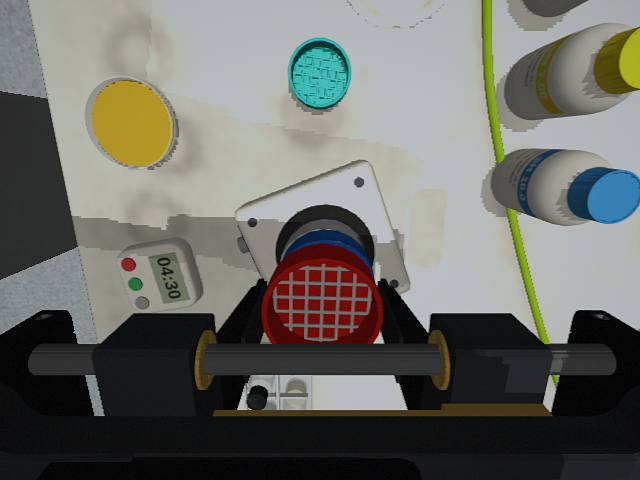

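Red is held level and centred over blue, at column 322 against about 324. I set it down.

```bash
python3 -m pendant '[[[0.3,0,0.0005,0,0],[0.3,0,0.0005,0.006,0],[0.3,0,0.0005,0.012,0],[0.3,0,0.0005,0.017,0],[0.3,0,0.0005,0.017,0],[0.3,0,0.0005,0.017,0],[0.7,0,0.0005,0.017,0],[1,0,0.0005,0.017,0]]]' ;python3 -m pendant '[[[1,0,0,0,0],[1,0,0,0,0],[1,0,0,0,0],[1,0,0,-0.03,0],[1,0,0,-0.08,0],[1,0,0,-0.12,0],[1,0,0,-0.12,0],[1,0,0,-0.12,0]]]'; python3 look.py wst5 530 -23 120 137
```

```text
t: 16.75
eef_pos: [531.6, -23.4, 107.7]
tcp_rot: [3.141, -0.0, 1.577]
ft_force: [0.0, 0.3, 0.1]
opening: 0.727
t: 17.55
eef_pos: [531.5, -23.3, 228.0]
tcp_rot: [3.14, 0.0, 1.577]
ft_force: [-0.2, 0.4, -0.3]
opening: 1.004
1059 [531.8 -23.7 126.3] [121.3 127.1 128.5]
minEncl 531.7 -23.0 30.1
LS [531.6 -22.3] 28.1
px [321.3 242.6] outer ellipse centre on mean z: [531.6 -21.4 127.1]
tcp [531.1 -23.3 227. ] [-3.141 -0.     1.577] t 17.6 need dx(toolx)=dy_world 1.0 tooly 0.5
```

Red's rim is at 127.1, home. Now the lid.

```bash
python3 -m pendant '[[[1,0.047,-0.009,0,0],[1,0.094,-0.018,0,0],[1,0.141,-0.028,0,0],[1,0.188,-0.038,0,0],[1,0.235,-0.048,0,0],[1,0.282,-0.058,0.01,0],[1,0.329,-0.067,0.02,0],[1,0.369,-0.076,0.03,0]]]';python3 -m pendant '[[[1,0,0,0.02,0],[1,0,0,0.04,0],[0.8,0,0,0.04,0],[0.6,0,0,0.04,0],[0.6,0,0,0.04,0],[0.6,0,0,0.04,0],[0.6,0,0,0.04,0],[0.6,0,0,0.04,0]]]'; python3 look.py wlid 456 346 35 50; python3 look.py wlid 456 346 8 22
```

```text
t: 18.4
eef_pos: [452.0, 347.1, 195.5]
tcp_rot: [-3.139, 0.001, 1.577]
ft_force: [0.4, 0.3, 0.7]
opening: 1.001
t: 19.2
eef_pos: [453.5, 345.1, 158.1]
tcp_rot: [3.141, -0.0, 1.577]
ft_force: [0.0, -0.2, -0.1]
opening: 0.609
410 [455.9 347.5  41.9] [38.9 42.2 43.6]
minEncl 455.8 346.5 9.9
LS [455.9 347.2] 7.0
px [324.  237.1] outer ellipse centre on mean z: [455.9 347.6  42.2]
tcp [453.5 345.1 158. ] [ 3.141 -0.     1.577] t 19.25 need dx(toolx)=dy_world 2.1 tooly 2.4
2565 [455.9 348.9  14.8] [13.4 14.9 16.2]
minEncl 455.9 346.4 29.9
LS [455.9 346.5] 22.5
px [324.  229.1] outer ellipse centre on mean z: [455.9 347.9  14.9]
tcp [453.4 345.1 157.9] [ 3.141 -0.     1.577] t 19.3 need dx(toolx)=dy_world 1.4 tooly 2.5
```

View pics/wlid.png

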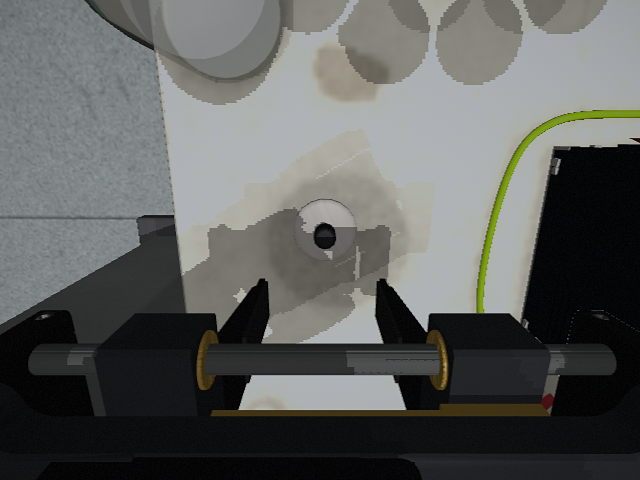

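The lid knob is at px (324,237) and the lid lies flat and free. I'll take it by the knob with the fingertips 18 mm up.

```bash
python3 -m pendant '[[[0.6,0.0016,0.0025,0.04,0],[0.6,0.0016,0.0025,0.08,0],[0.6,0.0016,0.0025,0.12,0],[0.6,0.0016,0.0025,0.1395,0],[0.6,0.0016,0.0025,0.1395,0],[0.6,0.0016,0.0025,0.1395,0],[0.3,0.0016,0.0025,0.1395,0],[0,0.0016,0.0025,0.1395,0]]]'; python3 -m pendant '[[[0,0,0,0,0],[0,0,0,0,0],[0,0,0,0,0],[0,0,0,0,0],[0,0,0,0,0],[0,0,0,-0.04,0],[0,0,0,-0.09,0],[0,0,0,-0.14,0]]]';  python3 -m pendant '[[[0,0,0,-0.04,0],[0,0,0,-0.06,0],[0,-0.04,0.008,-0.06,0],[0,-0.087,0.017,-0.06,0],[0,-0.134,0.027,-0.06,0],[0,-0.18,0.036,-0.06,0],[0,-0.2,0.04,-0.06,0],[0,-0.2,0.04,-0.06,0]]]'; python3 look.py wlid2 492 146 205 260
```

```text
t: 20.1
eef_pos: [456.3, 347.1, 19.5]
tcp_rot: [3.14, -0.001, 1.577]
ft_force: [0.0, -0.4, 0.6]
opening: 0.486
t: 20.9
eef_pos: [455.4, 346.5, 159.3]
tcp_rot: [-3.14, 0.001, 1.577]
ft_force: [0.9, 1.1, -1.4]
opening: 0.204
t: 21.7
eef_pos: [497.4, 144.7, 218.0]
tcp_rot: [-3.141, 0.0, 1.573]
ft_force: [0.2, 0.7, -0.5]
opening: 0.207
7719 [497.6 153.6 225.5] [213.1 215.2 252.5]
minEncl 497.6 144.2 30.1
LS [497.6 147.6] 18.4
px [321.4 294.5] outer ellipse centre on mean z: [497.6 145.7 215.2]
tcp [497.1 146.1 218. ] [-3.141 -0.     1.574] t 21.75 need dx(toolx)=dy_world 1.5 tooly 0.5
```

View pics/wlid2.png

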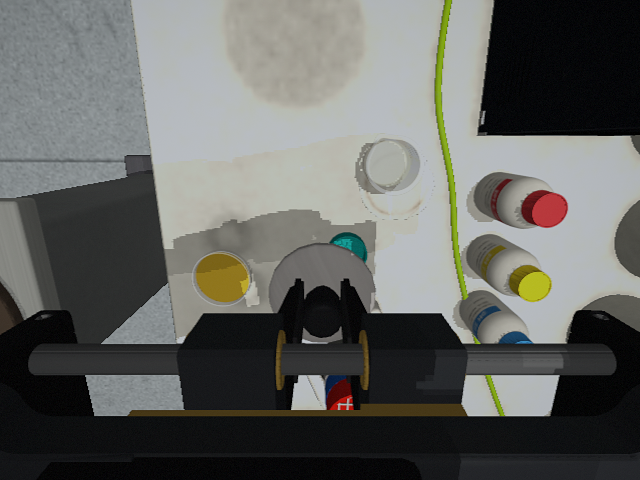

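```bash
python3 -m pendant '[[[0,-0.04,0.008,0,0],[0,-0.085,0.017,0,0],[0,-0.13,0.026,0,0],[0,-0.17,0.034,0,0],[0,-0.17,0.034,0,0],[0,-0.17,0.034,0.04,0],[0,-0.17,0.034,0.06,0],[0,-0.17,0.034,0.06,0]]]'; python3 look.py wst6 531 -23 120 132; python3 look.py wst6 531 -23 150 160
```

```text
t: 22.55
eef_pos: [530.8, -21.2, 155.8]
tcp_rot: [-3.137, -0.001, 1.578]
ft_force: [0.4, -0.0, -0.7]
opening: 0.205
658 [533.2   1.1 126.2] [121.2 127.1 128.3]
minEncl 531.9 -13.7 28.4
LS [531.7 -22.6] 28.5
px [322.6 277.2] outer ellipse centre on mean z: [531.6 -20.4 127.1]
tcp [531.7 -21.4 157.5] [-3.139e+00 -1.000e-03  1.578e+00] t 22.6 need dx(toolx)=dy_world -1.2 tooly -0.0
4469 [531.9 -10.7 153.9] [152.4 154.  155.2]
minEncl 532.3 -22.0 30.3
LS [531.9 -21.6] 23.1
px [321.5 292.4] outer ellipse centre on mean z: [531.9 -19.5 154. ]
tcp [532.3 -21.7 158.5] [-3.141 -0.     1.578] t 22.65 need dx(toolx)=dy_world 0.1 tooly -0.4
```

View pics/wst6.png

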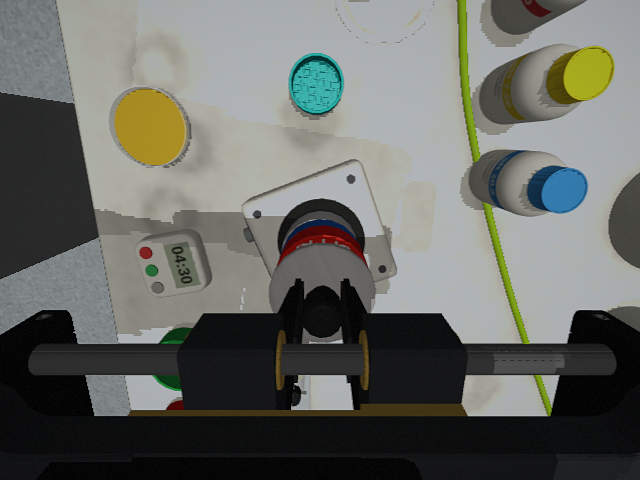

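The lid is over the stack to within 1 mm. I lower and release it.

```bash
python3 -m pendant '[[[0,-0.0007,0,0,0],[0,-0.0007,0,0.007,0],[0,-0.0007,0,0.014,0],[0,-0.0007,0,0.02,0],[0,-0.0007,0,0.02,0],[0,-0.0007,0,0.02,0],[0.3,-0.0007,0,0.02,0],[0.6,-0.0007,0,0.02,0]]]' ;python3 -m pendant '[[[0.6,0,0,0,0],[0.6,0,0,0,0],[0.6,0,0,0,0],[0.6,0,0,-0.03,0],[0.6,0,0,-0.07,0],[0.6,0,0,-0.12,0],[0.6,0,0,-0.12,0],[0.6,0,0,-0.12,0]]]'; python3 look.py wend 531 -23 128 139;python3 look.py wend 531 -23 155 172; python3 -c "
from h import *
c=cam('scene');cv2.imwrite('pics/end.png',cv2.resize(c['image'][120:345,180:480],(800,600)))"
```

```text
t: 23.45
eef_pos: [532.1, -23.5, 138.1]
tcp_rot: [3.141, -0.0, 1.577]
ft_force: [-0.5, 0.3, -0.1]
opening: 0.317
t: 24.25
eef_pos: [532.1, -23.5, 258.8]
tcp_rot: [3.14, 0.0, 1.577]
ft_force: [-0.1, -0.5, -0.4]
opening: 0.603
2865 [532.  -21.3 133.7] [132.  133.8 135.1]
minEncl 531.9 -23.7 30.3
LS [532.  -23.9] 22.6
px [320.9 235.5] outer ellipse centre on mean z: [531.9 -22.  133.8]
tcp [531.6 -23.4 257.6] [-3.141 -0.     1.577] t 24.3 need dx(toolx)=dy_world -0.5 tooly 0.4
455 [532.1 -22.9 160.9] [158.2 161.2 162.5]
minEncl 532.1 -23.8 10.1
LS [532.1 -23.2] 7.0
px [321.9 245.8] outer ellipse centre on mean z: [532.1 -22.8 161.2]
tcp [531.5 -23.4 257. ] [-3.14  -0.     1.577] t 24.35 need dx(toolx)=dy_world 0.2 tooly 0.6
```

View pics/end.png

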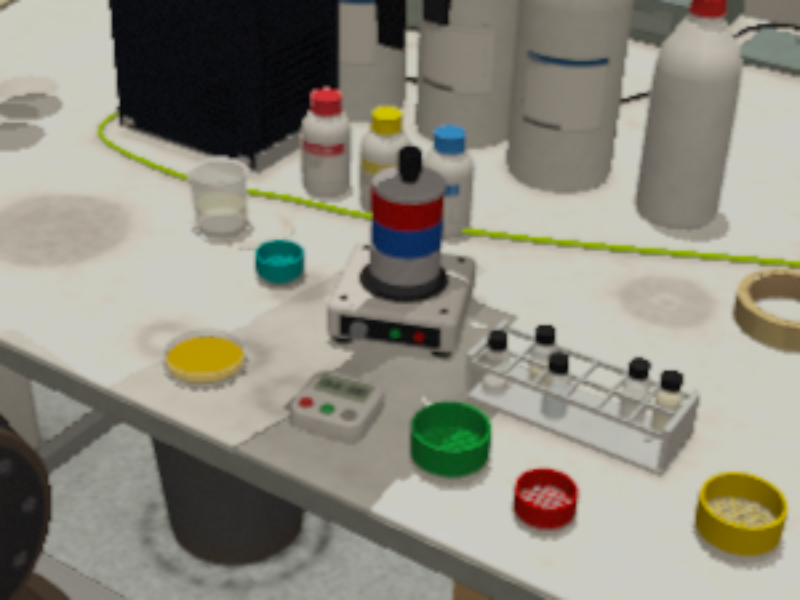

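The lid flange is at 133.8 mm (home 133.5) and the knob top at 161.2 mm (home 161). The stack is straight, at px (407,225) in the crop, and the bystanders have not moved. The gripper is 97 mm above the knob.

```bash
python3 -c "
from cell import env
print(env.job_done())"
```

```text
the job is handed in; nothing more can be done
None
```

The sieve stack is built on the shaker: pan, blue sieve, the larger (60 mm) red sieve and lid. I handed the job in at about 24.4 s; the interface reports no verdict.

| Part | Height checked | Measured (mm) | Home (mm) | Centre x, y (mm) |
|---|---|---|---|---|
| Pan | rim | 77.1 | 77 | 529.4, -23.6 |
| Blue sieve | rim | 102.0 | 102 | 530.7, -23.6 |
| Red sieve | rim | 127.1 | 127 | 531.6, -22.3 |
| Lid | flange top | 133.8 | 133.5 | 532.0, -23.5 |

- **Alignment:** each centre is within about 2 mm of the one below. They drift about 3 mm in x from pan to lid.
- **End state:** the last picture shows the stack straight and standing by itself. The gripper was about 97 mm above the knob.
- **Bystanders:** the beaker, dish, timer and yellow sieve look undisturbed in the last picture; I did not re-measure their positions.
- **Disagreement:** the top camera read about 3 to 4 mm lower in x than the wrist camera, and up to 2 to 3 mm different in y. I used the wrist readings for all grasps and placings. No check failed.

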